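Stow the squat glass jar in the lift-up locker

TASK

Put the squat glass jar away in the wooden worktop locker. Lift the locker's flap door up and over until its stay locks and it stands open with your hand off it, stand the jar upright on the locker's floor in the free space beside the tin without moving the tin, then press the stay's lever to unlock it and bring the door down until it is fully shut, without slamming it. Leave the other things on the worktop alone.

Things in the scene. Friction and masses are not known exactly. Their poses are not given: they have to be found in the camera images.
- locker: low wooden locker fixed on the worktop, 210 mm deep (x), 270 wide (y), 170 high at the back. Origin: centre of its underside; x to its back (away from the robot), y to its left, z up. 12 mm boards: inside floor at z = 12, inside x and y +-93 and +-123 mm; front wall 70 mm high, outer face at x = -105. Fixed top behind x = 45; the flap door closes all in front of that
- hinge (a point): mid point of the door's hinge axis, which runs along the locker's y; locker frame (45, 0, 170) mm. The room's wall shelf hangs over the locker's rear, from about x = 0.6 m outward and 0.4 m up: an upright gripper holding the bar would hit it before the stay locks, so raise the door by the bar part way, then let go and push its edge or inner face up and back from in front
- door (a joint): flap door angle, rad: 0 shut (slopes 30 deg down to the front), 0.52 level, 2.09 upright, about 2.20 resting on the locked stay, 2.32 end stop. Pushed past 2.26 the stay snaps in by itself. Unlocked, friction holds it anywhere from 0 to 1.1; from higher up it sinks by itself within 3 s to about 1.15 and stays there. Moving it takes 2 to 6 N at its edge, about 10 N just before the snap
- lip (a point): middle of the door's free edge, 165 mm from the hinge axis; moves with the door. The door is a flat panel 270 mm wide, 12 mm thick, its middle plane through the hinge axis; shut, its edge overhangs the locker's front wall slightly. The point's axes are the locker's when shut and turn with the door
- bar (a point): middle of the dark steel bar handle on the door's outer face: round, 10 mm thick, 100 mm long along the locker's y, 130 mm from the hinge along the door, centre line 41 mm off the door's middle plane (30 mm free under it); moves with the door
- stay_lever (a joint): stay lever on the outside of the locker's right (-y) wall, rad: 0 up (a spring returns it), positive = paddle pressed down, 0.27 end stop. The locked stay lets go at about 0.2, and the door sinks by itself; hold the paddle down until the door angle is below 1.95. Takes 3 to 5 N on the paddle
- paddle (a point): middle of the top of the rubber-faced paddle at the front end of the stay lever, 46 mm along x by 36 mm along y; with the lever up at (-75, -163, 128) mm in the locker frame. At the end stop it is 45 mm lower
- jar: the squat glass jar, 85 mm high with lid and clips (72 x 63 mm over all), 0.3 to 0.5 kg; body a cylinder 60 mm across, 71 mm high, its axis 3 mm to the -x side of the origin. Origin: centre of its underside, z up. Grip it round the body, 40 to 55 mm above its foot
- bay (a point): point on the locker's floor in the free space beside the tin, a good place for the middle of the jar's foot; locker frame (-17, -45, 12) mm. A jar further forward than x = -45 mm would foul the door
- tin: small round green tin, 66 mm across, 45 mm high, loose on the locker's floor in its left half; origin at the centre of its underside. Stays where it is
- tall_jar: taller glass jar, 130 mm high, about 60 mm across, at the right rear; origin at centre of underside; leave it
- blue_vase: dark blue carved vase, 129 mm high, 70 mm across, at the rear; origin at centre of underside; leave it
- small_bowl: small pale bowl, 70 mm across, 30 mm high; origin at centre of underside; leave it
- tongs: bamboo tongs, 157 x 26 x 13 mm, lying at the left front; origin at centre of underside; leave them
Mind the look-alikes: they are no part of the job. Leave any orange or yellow look-alike of the jar alone.

How it is judged (in metres and radians):
On the way, in this order (a step that is already met when the one before it is completed fails the run):
1. the door stands open on its locked stay with the hand off it (value of joint door above 2.12 rad and velocity of joint door below 0.05 rad/s and value of joint stay_lever below 0.06 rad and contact force between each of the arm, the fingers and locker below 0.3 N), for 0.3 s.
2. the jar stands upright and free on the locker's floor, the door still locked open (value of joint door above 2.12 rad and x of jar in the frame of locker between -0.09 and 0.09 m and y of jar in the frame of locker between -0.12 and 0.12 m and z of jar in the frame of locker below 0.02 m and angle between jar's own z axis and vertical below 0.1 rad and contact force between the fingers and jar below 0.2 N), for 0.2 s.
3. the lever is pressed and the stay unlocks (value of joint stay_lever above 0.12 rad and value of joint door above 1.2 rad), for 0.02 s.
At the end, for the whole second after the job is handed in: the door is shut (within 0.05 rad, 8 mm at its edge) and at rest, the lever is up, and the jar stands upright (within 6 degrees) and at rest on the floor inside the locker (value of joint door below 0.05 rad and velocity of joint door below 0.05 rad/s and value of joint stay_lever below 0.06 rad and x of jar in the frame of locker between -0.09 and 0.09 m and y of jar in the frame of locker between -0.12 and 0.12 m and z of jar in the frame of locker below 0.02 m and angle between jar's own z axis and vertical below 0.1 rad and linear speed of jar below 0.02 m/s); the robot touches nothing.
It fails at once if the door is slammed down (faster than 4 rad/s) (velocity of joint door below -4 rad/s).
It fails at once if the tin in the locker is moved more than 25 mm or tipped (distance of tin from where it was at the start of the episode above 0.025 m or angle between tin's own z axis and vertical above 0.3 rad).
It fails at once if one of the things on the worktop is moved more than 30 mm (distance of any of tall_jar, blue_vase, small_bowl, tongs from where it was at the start of the episode above 0.03 m).
It fails at once if the jar is tipped over (more than 40 degrees) (angle between jar's own z axis and vertical above 0.7 rad).
It also fails if it takes over 72 s, if anything falls off the work surface, if the arm or the gripper's body presses on something with over 40 N, if the wrist force passes 120 N, or if a joint passes its speed limit or range.

ROBOT

A 6-joint arm with a two-finger parallel gripper is mounted at the origin on a cart in front of the work surface, level with it; the furniture and walls round the work are solid. World frame = base frame: x ahead of the robot, y to its left, z up, the work surface at z = 0. Lengths are in mm, angles in rad, forces in N, time in s.
With the tool pointing down it reaches from about 350 to 775 mm from the base axis. Payload 7.3 kg.
Tool frame: the origin (TCP) lies midway between the tips of the shut fingers; the grasp point (between the pads) lies 19 mm behind it; z points along the fingers, y is the line along which they close (so a half turn about z gives the same grasp; the last joint's range is limited). The gripper opens to 92 mm and grips with 3 to 60 N. Pads are 19 mm wide; open, the fingers measure 130 mm over their backs; the gripper's body (75 mm by 190 mm) begins 47 mm behind the grasp point.
Start: joints at [-1.44, 0.342, 1.524, -0, 1.275, -0.146], TCP at [143.493, -505.029, 226.741] pointing down, gripper open.
Joint ranges: [-2.53, 2.53], [-0.77, 2.02], [0.04, 2.7], [-1, 4.14], [0.28, 2.66], [-3.11, 3.11]. Speed limits (rad/s): [2.57, 2.57, 3.14, 3.14, 3.14, 3.14].

INTERFACE

Orientations are given as [roll, pitch, yaw] about the fixed x, y, z axes, in that order (R = Rz(yaw) Ry(pitch) Rx(roll)).
In Python, from plant import bot gives the robot as it stands. The module is installed in compiled form; this text tells all that it offers.
- The arm moves only by the shell command python3 -m crank 'ROWS' [OPENING]. ROWS is JSON, a list of rows, each a list of 6 numbers: the shift along the tool's x, y, z in m, then the turn, a rotation vector about the tool's x, y, z in rad. In form: [[dx, dy, dz, wx, wy, wz], ...]. A call has 1 to 5 rows; each row shifts and turns the commanded pose from where the row before left it, along the tool's axes as they then stand; what a row does not reach is not made up. A row lasts 1/8 s, in which the tool goes at most 62.5 mm and 10.7 degrees, less where a joint would pass 70% of its speed; a pose out of reach is approached as far as the arm can. A call is refused whole if a number of a shift passes 0.0625 or a number of a turn 0.188, either way. A call with a gripper value outside its range is refused whole. OPENING is the opening in per cent of the stroke, from 0 (shut) to 100 (fully open), set as the call begins (- or left out, the last holds). The fingers move at their own pace and stop on an object; the grip force is fixed at half the most. Time passes only in rows, so rows that do not move let the fingers close. It gives the time, the measured TCP pose, the force, the opening and the grip force at its end, in the units of the state.
- bot.get_obs(): the state, without advancing time (a new reading comes with each control period).
- bot.capture(name): name is "scene" or "top" or "wrist"; returns a dict with "color" (384x512x3 uint8, blue, green, red), "fov_y" (degrees; the focal length in pixels is half the picture's height over the tangent of half this angle, whatever the lens; pixels are square), "cx", "cy" (the principal point, pixels), "extrinsics" (4x4, takes a point from world to camera coordinates); the wrist camera has in their place "tool_from_camera" (4x4, takes a point from camera to tool coordinates, whose origin is the TCP and whose axes are the flange's). Camera axes: x right, y up, looking along -z (the intrinsics and any distortion apply to the point x, -y, -z); pixel columns grow to the right and rows downward; lengths in mm; the calibration is good to about 2 mm. A picture is of the moment at which its call begins: read the wrist's pose just before it. There is no depth.
- bot.close_job(): hands the job in; it is judged then, once.
The state is a dict: "time": time; "joint_positions": joint angles; "dq": joint speeds; "tau": joint torques, N m; "tool_pos": TCP position; "tcp_rot": TCP orientation; "contact_force": force on the tool from outside, world axes, zero at the start; "moment": the same for the moment, N m; "grip_width": finger opening in mm; "finger_force": force on a finger pad.
Only numpy, scipy, OpenCV 4.12 (cv2) and the standard library are available. Lean on these libraries where they do the work, as an engineer would, in place of code of your own. Each camera call takes 0.05 s, during which the arm holds its last target. There are 200 camera calls.

## Working session

There is one attempt and no reset: what is moved stays moved. The work goes in short steps, Python scripts to look and compute and a shell command to move; the robot and the scene stay as the last step left them, time stands still between calls to the robot, and variables do not carry over. Pictures are saved under pics/ and viewed, at most 10 in all, crops included, and the job is handed in when it is done.

```bash
mkdir -p pics
python3 - <<'E'
from plant import bot
import cv2,numpy as np
o=bot.get_obs();print({k:np.round(v,3).tolist() for k,v in o.items()})
for n in("scene","top"):
    c=bot.capture(n);cv2.imwrite(f"pics/{n}0.png",cv2.resize(c["color"],(800,600),interpolation=cv2.INTER_CUBIC))
    print(n,c["fov_y"],c["cx"],c["cy"],np.round(c["extrinsics"],4).tolist(),c.keys())
c=bot.capture("wrist");print(c.keys(),c["fov_y"],c["cx"],c["cy"],np.round(c["tool_from_camera"],4).tolist())
E
```

```text
{'time': 0.0, 'joint_positions': [-1.44, 0.343, 1.525, 0.0, 1.275, -0.146], 'dq': [0.001, -0.001, 0.001, -0.0, -0.002, -0.0], 'tau': [0.0, -43.123, -24.422, 0.072, 0.056, -0.0], 'tool_pos': [143.454, -504.605, 226.064], 'tcp_rot': [-3.14, -0.0, 0.277], 'contact_force': [0.352, -0.346, -0.142], 'moment': [0.052, -0.055, 0.037], 'finger_force': 0.0, 'grip_width': 92.028}
scene 47.95064333335239 258.21812940930414 198.74801729457502 [[0.5723, -0.82, -0.0116, -351.0271], [0.4374, 0.2932, 0.8502, -321.6521], [-0.6937, -0.4916, 0.5264, -1071.554], [0.0, 0.0, 0.0, 1.0]] dict_keys(['color', 'fov_y', 'cx', 'cy', 'extrinsics'])
top 46.460182526088374 264.59011586951397 196.52586655689896 [[0.0258, -0.9994, 0.0221, -104.3102], [0.9919, 0.0283, 0.1234, -543.851], [-0.124, 0.0188, 0.9921, -1506.4539], [0.0, 0.0, 0.0, 1.0]] dict_keys(['color', 'fov_y', 'cx', 'cy', 'extrinsics'])
dict_keys(['color', 'fov_y', 'cx', 'cy', 'tool_from_camera']) 60.21495833313532 252.16292811633656 189.9797929496645 [[0.0011, 0.9566, 0.2915, 78.7598], [1.0, -0.0015, 0.0011, 0.7013], [0.0015, 0.2915, -0.9566, -158.9746], [0.0, 0.0, 0.0, 1.0]]
```

View pics/scene0.png

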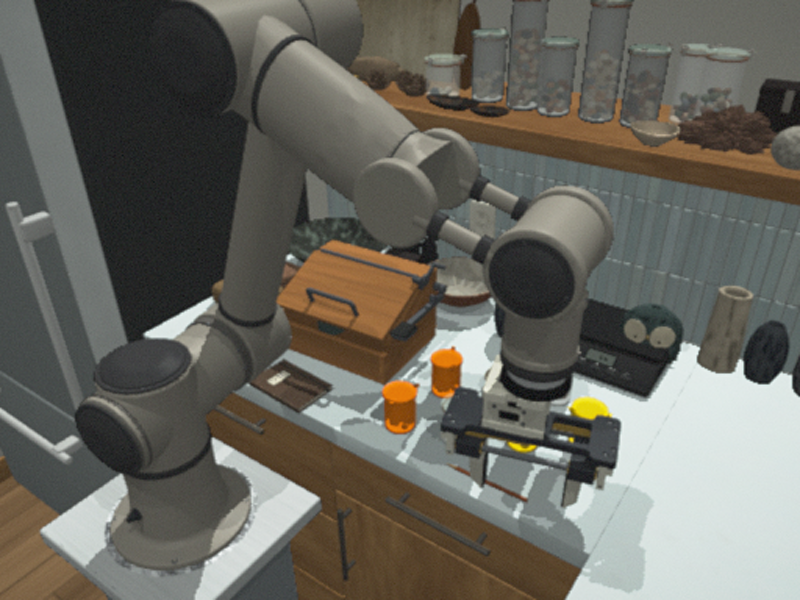

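View pics/top0.png

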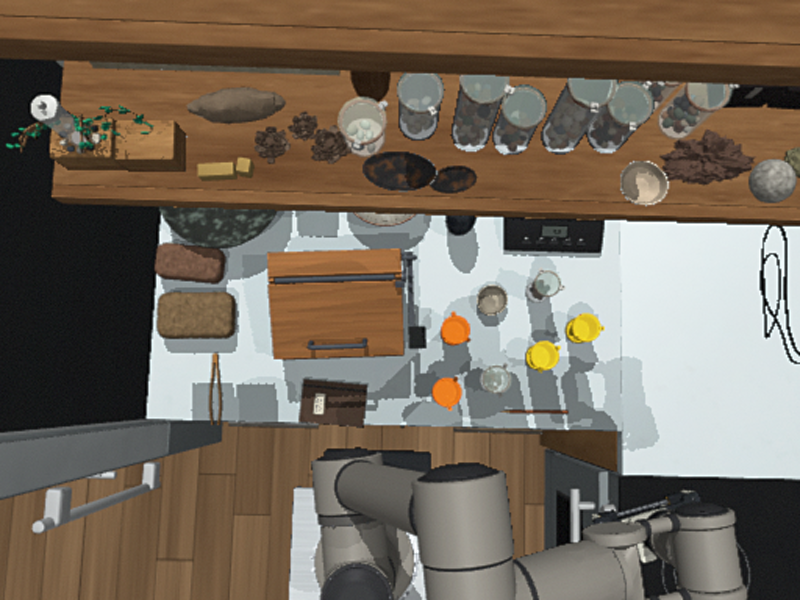

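The top view shows the locker at about (268–405, 253–358), the clear squat jar at (496,378), the tall jar at (545,285), the bowl at (492,299) and the tongs at (215,390). I'll take an enlarged crop.

```bash
cat > h.py <<'E'
from plant import bot
import cv2,numpy as np
from scipy.optimize import least_squares
from scipy.spatial.transform import Rotation as R
def K(c): f=192/np.tan(np.radians(c["fov_y"])/2); return f,c["cx"],c["cy"]
def ext(c,o=None):
    if "extrinsics" in c: return np.array(c["extrinsics"])
    T=np.eye(4);T[:3,:3]=R.from_euler('xyz',o["tcp_rot"]).as_matrix();T[:3,3]=o["tool_pos"]
    return np.linalg.inv(T@np.array(c["tool_from_camera"]))
def proj(c,E,P):
    f,cx,cy=K(c);q=np.atleast_2d(P)@E[:3,:3].T+E[:3,3]
    return np.c_[cx-f*q[:,0]/q[:,2],cy+f*q[:,1]/q[:,2]]
def back(c,E,uv,z):
    f,cx,cy=K(c);d=E[:3,:3].T@np.array([(uv[0]-cx)/f,-(uv[1]-cy)/f,-1]);p=-E[:3,:3].T@E[:3,3]
    return p+d*(z-p[2])/d[2]
def shot(n,box=None,s=4,name=None):
    o=bot.get_obs();c=bot.capture(n);im=c["color"]
    if box: im=im[box[1]:box[3],box[0]:box[2]]
    if name: cv2.imwrite(name,cv2.resize(im,None,fx=s,fy=s,interpolation=cv2.INTER_CUBIC))
    return c,ext(c,o),o
E
python3 -c "
from h import *
shot('top',(165,150,365,275),4,'pics/t1.png')"
```

```text
(no output)
```

View pics/t1.png

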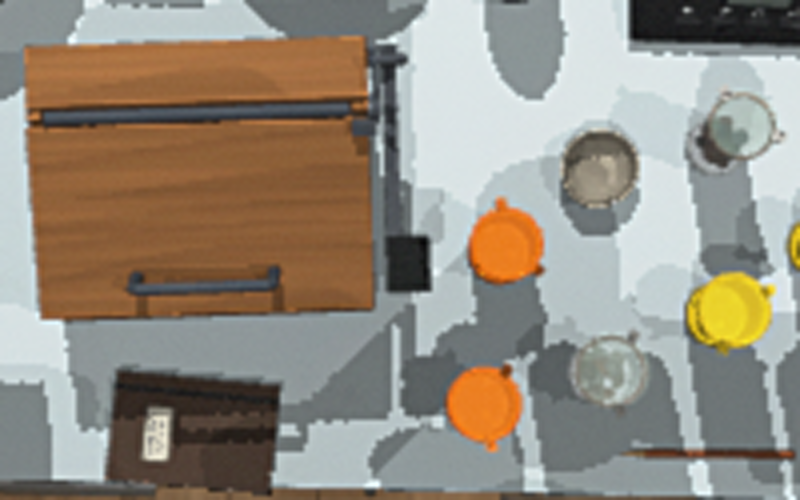

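```bash
cat > fit.py <<'E'
from h import *
c=bot.capture("top");E=ext(c)
px=np.array([[25,46],[366,37],[41,318],[374,309],[131,288],[277,284],[408,264]])/4+[165,150]
P=np.array([[105,135,170],[105,-135,170],[-101,135,92.7],[-101,-135,92.7],[-88,48,140.5],[-88,-48,140.5],[-75,-163,128.]])
f=lambda v:(proj(c,E,P@R.from_euler('z',v[2]).as_matrix().T+[v[0],v[1],0])-px).ravel()
s=least_squares(f,[550,0,0]);print(s.x,s.fun.round(1))
for n,u,z in[("jar lid",(608,370),80),("bowl",(600,168),25),("tall",(742,126),125),("or1",(507,243),80),("or2",(485,403),80),("clipA",(634,337),75),("clipB",(620,407),75),("yel",(728,310),80),("box",(195,375),30)]:
    print(n,back(c,E,np.array(u)/4+[165,150],z).round(0))
L=lambda p:np.round(R.from_euler('z',s.x[2]).as_matrix()@np.array(p)+[s.x[0],s.x[1],0],1)
for n,p in dict(hinge=(45,0,170),bar=(-88.1,0,140.5),lip=(-97.9,0,87.5),paddle=(-75,-163,128),bay=(-17,-45,12)).items(): print(n,L(p))
E
python3 fit.py
```

```text
[5.34691817e+02 7.02577046e+01 5.90216461e-02] [-0.2  0.3  0.   0.2  0.6 -1.1 -0.1 -1.5  3.   0.6 -3.2  0.7 -0.1  0.8]
jar lid [ 392. -266.   80.]
bowl [ 569. -265.   25.]
tall [ 593. -367.  125.]
or1 [ 496. -180.   80.]
or2 [ 363. -165.   80.]
clipA [ 421. -288.   75.]
clipB [ 362. -277.   75.]
yel [ 445. -366.   80.]
box [380.  79.  30.]
hinge [579.6  72.9 170. ]
bar [446.7  65.1 140.5]
lip [437.   64.5  87.5]
paddle [469.4 -96.9 128. ]
bay [520.4  24.3  12. ]
```

```bash
cat > to.py <<'E'
# to.py x y z yaw tilt : remaining shift in present tool axes (m), turn (rotvec, tool axes)
from h import *;import sys
x=list(map(float,sys.argv[1:]));o=bot.get_obs();M=R.from_euler('xyz',o["tcp_rot"])
print("t",round(o["time"],2),"pos",o["tool_pos"].round(1) if hasattr(o["tool_pos"],"round") else np.round(o["tool_pos"],1),"rpy",np.round(o["tcp_rot"],3),"F",np.round(o["contact_force"],1),"w",round(float(o["grip_width"]),1),"q",np.round(o["joint_positions"],2))
if x:
    print("shift",(M.inv().apply(np.array(x[:3])-o["tool_pos"])/1000).round(4))
    if len(x)>3:
        T=R.from_euler('z',x[3])*R.from_euler('x',np.pi)*R.from_euler('y',x[4] if len(x)>4 else 0)
        print("turn",(M.inv()*T).as_rotvec().round(3))
E
A='[[0.030,-0.031,-0.0036,0,0,0],[0.030,-0.031,-0.0036,0,0,0],[0.030,-0.031,-0.0036,0,0,0],[0.030,-0.031,-0.0036,0,0,0],[0.030,-0.031,-0.0036,0,0,0]]'
python3 -m crank '[[0.030,-0.031,-0.0036,0,0,0],[0.030,-0.031,-0.0036,0,0,0],[0.030,-0.031,-0.0036,0,0,0],[0.030,-0.031,-0.0036,0,0,0],[0.030,-0.031,-0.0036,0,0,0]]' >/dev/null
python3 -m crank '[[0.030,-0.031,-0.0036,0,0,0],[0.030,-0.031,-0.0036,0,0,0],[0.030,-0.031,-0.0036,0,0,0],[0.030,-0.031,-0.0036,0,0,0],[0.030,-0.031,-0.0036,0,0,0]]' >/dev/null
python3 -m crank '[[0.030,-0.031,-0.0036,0,0,0],[0.030,-0.031,-0.0036,0,0,0],[0.030,-0.031,-0.0036,0,0,0],[0.030,-0.031,-0.0036,0,0,0],[0.030,-0.031,-0.0036,0,0,0]]'
python3 -m crank '[[0,0,0,0,0,-0.17],[0,0,0,0,0,-0.17],[0,0,0,0,0,-0.17],[0,0,0,0,0,-0.17]]' 60
python3 -m crank '[[0,0,0,0,0,-0.17],[0,0,0,0,0,-0.17],[0,0,0,0,0,-0.17],[0,0,0,0,0,-0.16],[0,0,0,0,0,0]]'
python3 to.py 446.7 65.1 121.5 1.63
python3 -c "
from h import *
shot('wrist',None,1.5,'pics/w1.png')"
```

```text
time: 2.12
tool_pos: [449.8, 66.7, 280.8]
tcp_rot: [3.141, -0.0, 0.277]
contact_force: [0.9, -0.8, 0.3]
grip_width: 91.6
finger_force: 0.0
time: 2.62
tool_pos: [449.2, 65.3, 280.6]
tcp_rot: [-3.141, 0.0, 0.963]
contact_force: [-1.0, -0.1, -0.0]
grip_width: 57.5
finger_force: 0.0
time: 3.25
tool_pos: [449.2, 65.2, 280.6]
tcp_rot: [-3.141, 0.0, 1.625]
contact_force: [0.2, -0.8, 0.7]
grip_width: 55.1
finger_force: 0.0
t 3.25 pos [449.2  65.2 280.6] rpy [-3.141  0.     1.625] F [ 0.2 -0.8  0.7] w 55.1 q [-0.02  0.17  1.61 -0.    1.37 -0.08]
shift [ 0.     -0.0024  0.1591]
turn [-0.     0.    -0.005]
```

View pics/w1.png

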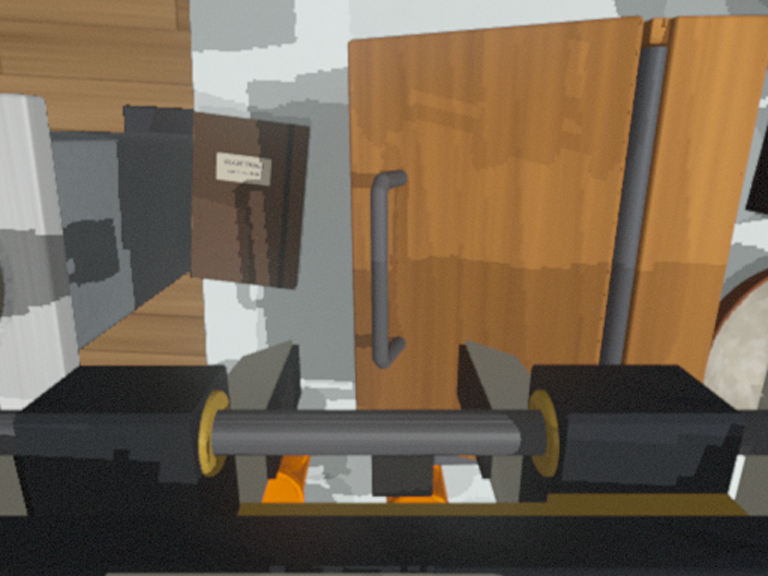

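The wrist view shows the bar running from (380,178) to (381,362), with its middle at about (380,270). I'll project that at z=140.5.

```bash
python3 -c "
from h import *
c,E,o=shot('wrist')
for u in[(380,178),(381,362),(351,42),(641,18)]: print(back(c,E,np.array(u)/1.5,140.5 if u[0]<390 and u[1]>50 else (93 if u[0]<400 else 172)).round(1))
"; python3 fit.py | grep -n lip
```

```text
[447.3 118.8 140.5]
[ 4.545e+02 -1.000e-01  1.405e+02]
[424.6 198.6  93. ]
[569.1 204.  172. ]
7:clipA [ 421. -288.   75.]
8:clipB [ 362. -277.   75.]
13:lip [437.   64.5  87.5]
```

```bash
python3 -m crank '[[-0.004,0.001,0.03,0,0,0],[0,0,0.03,0,0,0],[0,0,0.03,0,0,0],[0,0,0.03,0,0,0],[0,0,0.022,0,0,0]]' 28
python3 -m crank '[[0,0,0.010,0,0,0],[0,0,0,0,0,0]]'; python3 -m crank '[[0,0,0,0,0,0],[0,0,0,0,0,0],[0,0,0,0,0,0]]' 0
```

```text
time: 4.03
tool_pos: [450.1, 61.3, 137.5]
tcp_rot: [-3.141, -0.0, 1.625]
contact_force: [-0.2, 1.0, -0.0]
grip_width: 25.5
finger_force: 0.0
time: 4.28
tool_pos: [450.6, 61.3, 128.7]
tcp_rot: [-3.141, 0.0, 1.626]
contact_force: [0.0, -0.5, 0.2]
grip_width: 25.6
finger_force: 0.0
time: 4.65
tool_pos: [450.0, 61.3, 129.1]
tcp_rot: [-3.141, 0.0, 1.627]
contact_force: [-4.9, -0.8, 4.2]
grip_width: 8.8
finger_force: 30.0
```

```bash
python3 -m crank '[[0,-0.0022,-0.0134,0,0,0],[0,-0.001,-0.0137,0,0,0],[0,0.0005,-0.0136,0,0,0],[0,0.0017,-0.0134,0,0,0],[0,0.0031,-0.0132,0,0,0]]'
python3 -m crank '[[0,0.0045,-0.013,0,0,0],[0,0.0057,-0.0123,0,0,0],[0,0.0069,-0.0117,0,0,0],[0,0.0081,-0.0112,0,0,0],[0,0.0091,-0.01,0,0,0]]'
python3 -m crank '[[0,0.005,-0.005,0,0,0],[0,0,0,0,0,0]]'
python3 -c "
from h import *
shot('scene',None,1.5,'pics/s2.png')"
```

```text
time: 5.28
tool_pos: [463.5, 62.0, 198.9]
tcp_rot: [3.116, -0.0, 1.626]
contact_force: [49.3, 7.9, -30.0]
grip_width: 8.9
finger_force: 30.0
time: 5.9
tool_pos: [493.1, 62.8, 251.2]
tcp_rot: [3.132, 0.001, 1.626]
contact_force: [33.8, -0.5, -45.2]
grip_width: 9.2
finger_force: 30.0
time: 6.15
tool_pos: [497.3, 63.1, 255.9]
tcp_rot: [3.134, 0.0, 1.626]
contact_force: [31.8, -0.5, -38.6]
grip_width: 9.0
finger_force: 30.0
```

View pics/s2.png

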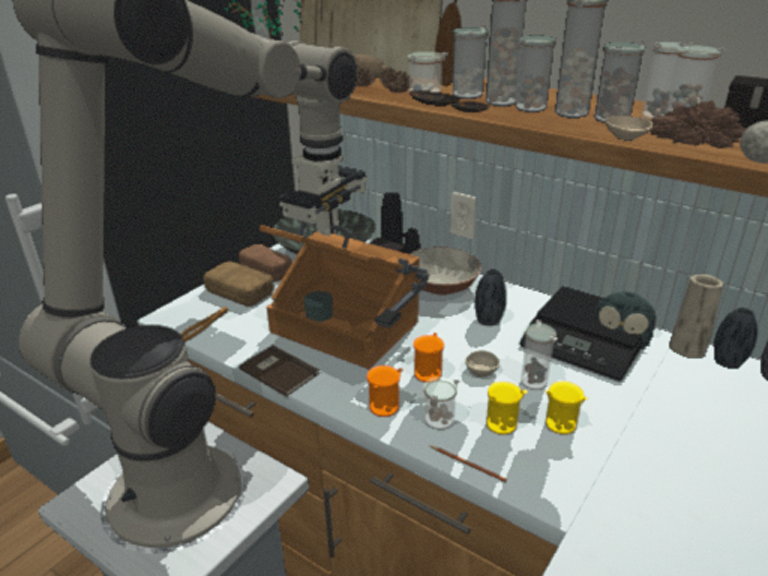

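```bash
python3 -m crank '[[0,0,0,0,0,0],[0,0,0,0,0,0]]' 25
python3 -m crank '[[0,0,-0.02,0,0,0],[0,0,-0.02,0,0,0],[0,-0.04,-0.01,0,0,0],[0,-0.05,0,0,0,0],[0,-0.05,0,0,0,0]]'
python3 to.py 380 65 280 0.059 0
python3 -c "
from h import *
shot('scene',(160,120,300,250),5.7,'pics/s3.png')"
```

```text
time: 6.45
tool_pos: [491.8, 63.6, 259.8]
tcp_rot: [3.141, 0.0, 1.627]
contact_force: [0.7, -0.4, -0.3]
grip_width: 21.7
finger_force: 0.0
time: 7.08
tool_pos: [350.3, 55.8, 310.0]
tcp_rot: [3.14, 0.0, 1.627]
contact_force: [-0.6, 0.4, 0.3]
grip_width: 23.1
finger_force: 0.0
t 7.08 pos [350.3  55.8 310. ] rpy [3.14  0.    1.627] F [-0.6  0.4  0.3] w 23.1 q [-0.06 -0.05  1.76 -0.    1.43 -0.12]
shift [0.0075 0.0301 0.0301]
turn [ 2.000e-03 -1.000e-03  1.568e+00]
```

View pics/s3.png

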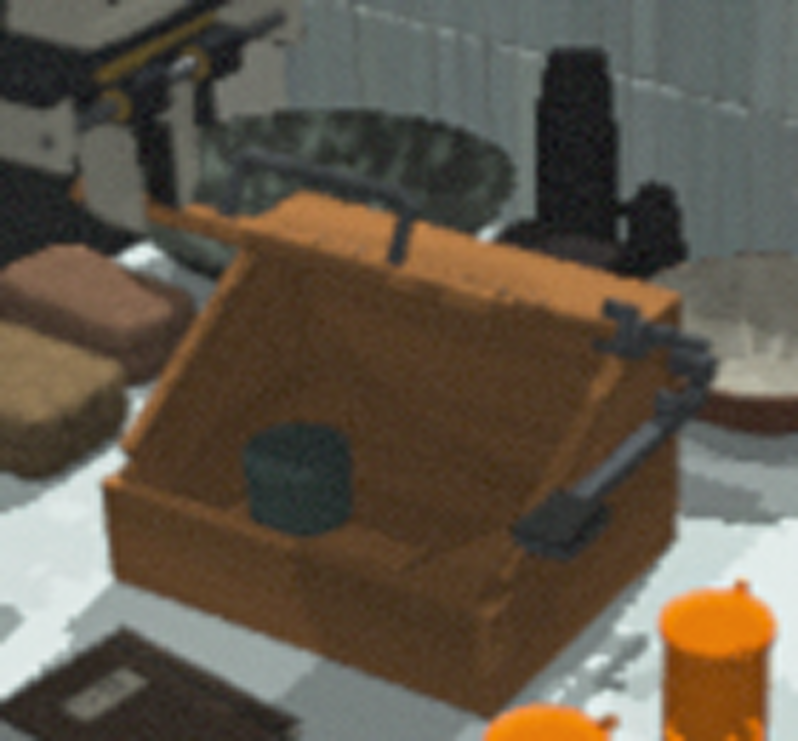

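The door is held partly raised, with bar ends at (235,158) and (410,200). The paddle is at (560,525) and the tin at (298,478). I'll solve for the door angle.

```bash
cat > ang.py <<'E'
from h import *
c=bot.capture("scene");E=ext(c)
v=[534.7,70.3,.059]
W=lambda p:np.array(p)@R.from_euler('z',v[2]).as_matrix().T+[v[0],v[1],0]
def door(r,n,y,th):
    a=np.radians(30)-th; return [45-r*np.cos(a)-n*np.sin(a),y,170-r*np.sin(a)+n*np.cos(a)]
if __name__=="__main__":
    px=np.array([[235,158],[410,200]])/5.7+[160,120]
    for th in(.8,.9,1.,1.1,1.2,1.3):print(th,(proj(c,E,W([door(130,41,55,th),door(130,41,-55,th)]))-px).round(1).tolist(),W(door(165,-6,0,th)).round(0))
    print((proj(c,E,W([[-75,-163,128]]))-[160,120])*5.7)
E
python3 ang.py
```

```text
0.8 [[-4.5, 10.4], [-5.8, 11.4]] [420.  63. 209.]
0.9 [[-3.2, 6.2], [-4.4, 7.0]] [424.  64. 225.]
1.0 [[-1.6, 2.1], [-2.8, 2.7]] [431.  64. 240.]
1.1 [[0.2, -1.9], [-1.0, -1.4]] [438.  65. 255.]
1.2 [[2.2, -5.6], [1.0, -5.2]] [447.  65. 269.]
1.3 [[4.3, -9.0], [3.1, -8.8]] [458.  66. 281.]
[[551.27183866 517.76648115]]
```

```bash
python3 -m crank '[[0,0,0,0,0,0.174],[0,0,0,0,0,0.174],[0,0,0,0,0,0.174],[0,0,0,0,0,0.174],[0,0,0,0,0,0.174]]' 0 >/dev/null
python3 -m crank '[[0,0,0,0,0,0.174],[0,0,0,0,0,0.174],[0,0,0,0,0,0.174],[0,0,0,0,0,0.174],[0,0,0,0,0,0]]'
python3 -m crank '[[0,0,0,0,0.17,0],[0,0,0,0,0.17,0],[0,0,0,0,0.17,0],[0,0,0,0,0.17,0],[0,0,0,0,0.10,0]]'
python3 to.py 420 65 200 0.059 0.785
```

```text
time: 8.43
tool_pos: [352.5, 55.8, 309.8]
tcp_rot: [3.141, -0.001, 0.062]
contact_force: [-0.3, 0.3, -0.2]
grip_width: 0.4
finger_force: 0.0
time: 9.05
tool_pos: [351.3, 55.9, 309.4]
tcp_rot: [3.136, -0.785, 0.068]
contact_force: [0.1, 0.6, -0.4]
grip_width: 0.6
finger_force: 0.0
t 9.05 pos [351.3  55.9 309.4] rpy [ 3.136 -0.785  0.068] F [ 0.1  0.6 -0.4] w 0.6 q [-0.28 -0.52  2.31  0.41  0.64  0.98]
shift [-0.0285 -0.0051  0.1262]
turn [-0.    -0.     0.006]
```

```bash
python3 -m crank '[[-0.007,-0.001,0.032,0,0,0],[-0.007,-0.001,0.032,0,0,0],[-0.007,-0.001,0.031,0,0,0],[-0.007,-0.002,0.031,0,0,0],[0,0,0,0,0,0]]'
python3 to.py 447 65 225 0.059 0.785
```

```text
time: 9.68
tool_pos: [408.7, 51.6, 217.9]
tcp_rot: [-3.119, -0.771, 0.063]
contact_force: [-1.1, -0.3, -0.2]
grip_width: 0.4
finger_force: 0.0
t 9.68 pos [408.7  51.6 217.9] rpy [-3.119 -0.771  0.063] F [-1.1 -0.3 -0.2] w 0.4 q [-0.25 -0.18  2.43  1.02  0.28  0.34]
shift [ 0.033  -0.0104  0.0224]
turn [-0.026  0.014  0.003]
```

```bash
python3 -m crank '[[0,0,0,0,-0.13,0],[0,0,0,0,-0.13,0],[0,0,0,0,0,0]]'
python3 to.py 438 65 220 0.059 0.52
python3 - <<'E'
from ang import *
t=.52;fd=np.array([-np.sin(t),np.cos(t)]);nf=np.array([np.cos(t),np.sin(t)])
prev=None
for th in np.r_[np.arange(1.0,1.6,.1),np.arange(1.6,2.4,.1),2.32]:
    if th<1.55: p=np.array(door(165,-6,0,th))[[0,2]]-22*fd-9.5*nf
    else: p=np.array(door(140,-6,0,th))[[0,2]]-9.5*nf
    w=W([p[0],0,p[1]]); d=None if prev is None else p-prev
    print(round(th,2),w.round(0), None if d is None else [round(d@nf,1),round(-d@fd,1)]);prev=p
E
```

```text
time: 10.05
tool_pos: [412.0, 61.6, 221.1]
tcp_rot: [-3.097, -0.63, 0.079]
contact_force: [0.4, 0.4, 0.6]
grip_width: 0.6
finger_force: 0.0
t 10.05 pos [412.   61.6 221.1] rpy [-3.097 -0.63   0.079] F [0.4 0.4 0.6] w 0.6 q [-0.2  -0.15  2.3   0.49  0.44  0.89]
shift [ 0.0205 -0.0006  0.0163]
turn [-0.055 -0.11   0.02 ]
1.0 [433.  64. 217.] None
1.1 [441.  65. 231.] [np.float64(14.0), np.float64(-8.8)]
1.2 [450.  65. 245.] [np.float64(14.8), np.float64(-7.3)]
1.3 [461.  66. 258.] [np.float64(15.4), np.float64(-5.8)]
1.4 [472.  67. 269.] [np.float64(15.9), np.float64(-4.3)]
1.5 [485.  67. 280.] [np.float64(16.3), np.float64(-2.6)]
1.6 [500.  68. 286.] [np.float64(15.8), np.float64(2.0)]
1.6 [500.  68. 286.] [np.float64(-0.0), np.float64(-0.0)]
1.7 [512.  69. 292.] [np.float64(14.0), np.float64(0.5)]
1.8 [525.  70. 298.] [np.float64(13.9), np.float64(1.9)]
1.9 [539.  71. 301.] [np.float64(13.6), np.float64(3.2)]
2.0 [552.  71. 304.] [np.float64(13.2), np.float64(4.6)]
2.1 [566.  72. 305.] [np.float64(12.7), np.float64(5.9)]
2.2 [580.  73. 305.] [np.float64(12.1), np.float64(7.1)]
2.3 [594.  74. 304.] [np.float64(11.3), np.float64(8.3)]
2.32 [597.  74. 303.] [np.float64(2.2), np.float64(1.8)]
```

```bash
python3 -m crank '[[0,0,0,-0.055,-0.11,0.02],[0.012,0,0.005,0,0,0],[0.011,0,0.005,0,0,0]]'
python3 -m crank '[[0.014,0,-0.009,0,0,0],[0.015,0,-0.007,0,0,0],[0.015,0,-0.006,0,0,0]]'
python3 to.py 472 67 269 0.059 0.52
```

```text
time: 10.48
tool_pos: [435.2, 67.0, 221.5]
tcp_rot: [-3.112, -0.551, 0.066]
contact_force: [0.5, -0.4, 0.1]
grip_width: 0.3
finger_force: 0.0
time: 10.85
tool_pos: [459.5, 68.1, 261.4]
tcp_rot: [-3.11, -0.544, 0.065]
contact_force: [-2.1, 0.3, -4.0]
grip_width: 0.4
finger_force: 2.1
t 10.85 pos [459.5  68.1 261.4] rpy [-3.11  -0.544  0.065] F [-2.1  0.3 -4. ] w 0.4 q [-0.1  -0.08  2.06  0.2   0.64  1.27]
shift [ 0.0146  0.0019 -0.0001]
turn [-0.035 -0.024  0.006]
```

Contact is made, about 4.5 N as expected. I'll continue the push.

```bash
python3 -m crank '[[0.015,0.001,-0.001,-0.03,-0.02,0],[0.016,0,-0.003,0,0,0],[0.016,0,0.002,0,0,0],[0.014,0,0.001,0,0,0],[0.014,0,0.002,0,0,0]]'
python3 to.py 539 71 301 0.059 0.52
```

```text
time: 11.48
tool_pos: [524.4, 71.2, 298.6]
tcp_rot: [-3.14, -0.524, 0.067]
contact_force: [-16.1, -1.6, 4.3]
grip_width: 0.6
finger_force: 6.8
t 11.47 pos [524.4  71.2 298.6] rpy [-3.14  -0.524  0.067] F [-16.1  -1.6   4.3] w 0.6 q [-0.04  0.03  1.84  0.08  0.76  1.41]
shift [0.0138 0.0012 0.0052]
turn [-0.005 -0.004  0.007]
```

```bash
python3 -m crank '[[0.014,0,0.003,0,0,0],[0.013,0,0.005,0,0,0],[0.013,0,0.006,0,0,0]]'
python3 -m crank '[[0.006,0,0.0035,0,0,0],[0.006,0,0.0035,0,0,0],[0.006,0,0.004,0,0,0]]'
python3 to.py 595 74 304 0.059 0.52
```

```text
time: 11.85
tool_pos: [566.3, 73.9, 307.6]
tcp_rot: [-3.141, -0.526, 0.067]
contact_force: [-8.9, -0.2, 4.4]
grip_width: 0.2
finger_force: 4.4
time: 12.22
tool_pos: [588.0, 75.2, 307.4]
tcp_rot: [-3.141, -0.528, 0.067]
contact_force: [-7.5, -1.1, 3.9]
grip_width: 0.6
finger_force: 3.6
t 12.22 pos [588.   75.2 307.4] rpy [-3.141 -0.528  0.067] F [-7.5 -1.1  3.9] w 0.6 q [-0.03  0.14  1.69  0.07  0.79  1.44]
shift [0.0043 0.0017 0.0065]
turn [-0.005 -0.008  0.007]
```

```bash
python3 -m crank '[[0.005,0,0.003,0,0,0],[0.004,0,0.003,0,0,0]]'
python3 -m crank '[[0.003,0,0.002,0,0,0],[0.003,0,0.002,0,0,0]]'
python3 -m crank '[[-0.005,0,-0.003,0,0,0],[-0.012,0,-0.008,0,0,0]]'
```

```text
time: 12.48
tool_pos: [598.4, 75.9, 306.3]
tcp_rot: [-3.141, -0.527, 0.067]
contact_force: [-7.0, -0.7, 2.4]
grip_width: 0.5
finger_force: 3.5
time: 12.72
tool_pos: [604.0, 76.2, 305.2]
tcp_rot: [-3.141, -0.523, 0.067]
contact_force: [-28.6, -3.7, 15.4]
grip_width: 0.5
finger_force: 15.6
time: 12.98
tool_pos: [585.8, 74.8, 307.3]
tcp_rot: [-3.141, -0.529, 0.066]
contact_force: [-0.9, 0.0, 1.3]
grip_width: 0.5
finger_force: 0.3
```

```bash
python3 -m crank '[[-0.012,0,-0.007,0,0,0],[-0.035,0,-0.02,0,0,0],[-0.035,0,-0.02,0,0,0],[-0.035,0,-0.02,0,0,0],[0,0,0,0,0,0]]'
python3 -c "
from h import *
shot('scene',(140,60,400,255),3.07,'pics/s4.png')"
```

```text
time: 13.6
tool_pos: [449.2, 66.1, 306.9]
tcp_rot: [3.141, -0.53, 0.065]
contact_force: [0.2, -0.5, 1.4]
grip_width: 0.4
finger_force: 0.0
```

View pics/s4.png

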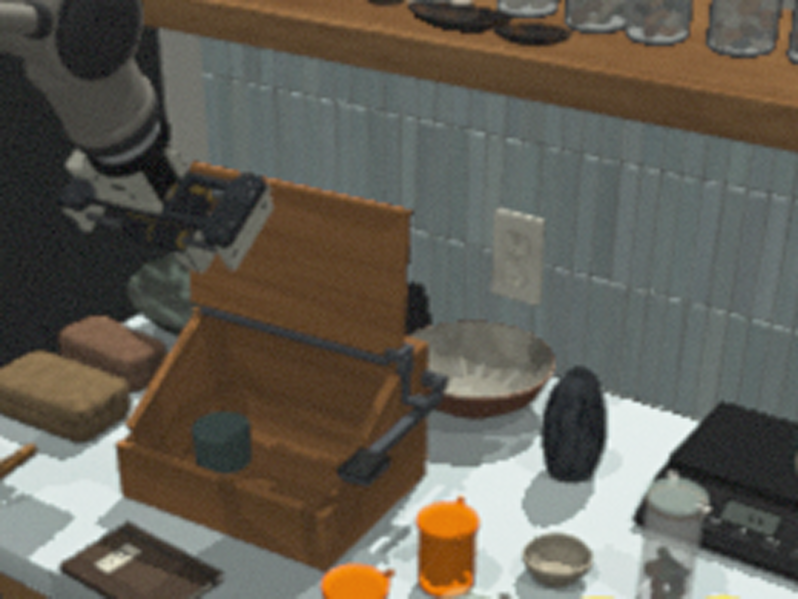

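The door stands open on its stay. The tin is at about (222,440) in the crop (its top is around row 425), and the paddle is at (365,466). I'll locate the tin and head for the jar.

```bash
python3 - <<'E'
from ang import *
for px,z in [((222,425),57),((222,440),34.5)]:
    p=back(c,E,np.array(px)/3.07+[140,60],z); print(p.round(1),(R.from_euler('z',-.059).apply(p-[534.7,70.3,0])).round(1))
print((proj(c,E,W([[-105,-135,70],[-75,-163,128],[45,-135,170]]))-[140,60])*3.07)
E
python3 to.py 392 -266 200 -0.2 0.5
```

```text
[535.4 136.7  57. ] [ 4.6 66.2 57. ]
[537.8 140.7  34.5] [ 7.3 70.1 34.5]
[[318.86434505 518.83385587]
 [358.31307802 463.06721002]
 [396.01548998 365.74753829]]
t 13.7 pos [451.7  65.9 307.5] rpy [ 3.14  -0.531  0.065] F [ 0.7 -0.5  0.4] w 0.3 q [-0.07 -0.14  1.97  0.1   0.79  1.38]
shift [-0.1244  0.3272  0.0519]
turn [-0.13  -0.031  0.231]
```

```bash
python3 -m crank '[[-0.0138,0.0364,0.0058,0,0,0],[-0.0138,0.0364,0.0058,0,0,0],[-0.0138,0.0364,0.0058,0,0,0],[-0.0138,0.0364,0.0058,0,0,0],[-0.0138,0.0364,0.0058,0,0,0]]' 80 >/dev/null
python3 -m crank '[[-0.0138,0.0364,0.0058,0,0,0],[-0.0138,0.0364,0.0058,0,0,0],[-0.0138,0.0364,0.0058,0,0,0],[-0.0138,0.0364,0.0058,0,0,0],[0,0,0,0,0,0]]'
python3 -m crank '[[0,0,0,-0.065,-0.015,0.115],[0,0,0,-0.065,-0.015,0.115],[0,0,0,0,0,0]]'
python3 to.py 401 -268 33.5 -0.2 0.5
python3 -c "
from h import *
shot('wrist',None,1.5,'pics/w2.png')"
```

```text
time: 14.95
tool_pos: [391.7, -269.4, 198.1]
tcp_rot: [-3.142, -0.528, 0.061]
contact_force: [0.7, 0.3, -1.2]
grip_width: 73.2
finger_force: 0.0
time: 15.32
tool_pos: [392.5, -265.0, 199.5]
tcp_rot: [3.14, -0.499, -0.195]
contact_force: [0.6, 0.6, 0.3]
grip_width: 73.5
finger_force: 0.0
t 15.32 pos [ 392.5 -265.   199.5] rpy [ 3.14  -0.499 -0.195] F [0.6 0.6 0.3] w 73.5 q [-1.    0.08  2.08  0.56  0.7   0.39]
shift [-0.0717  0.001   0.15  ]
turn [-0.001  0.001  0.004]
```

View pics/w2.png

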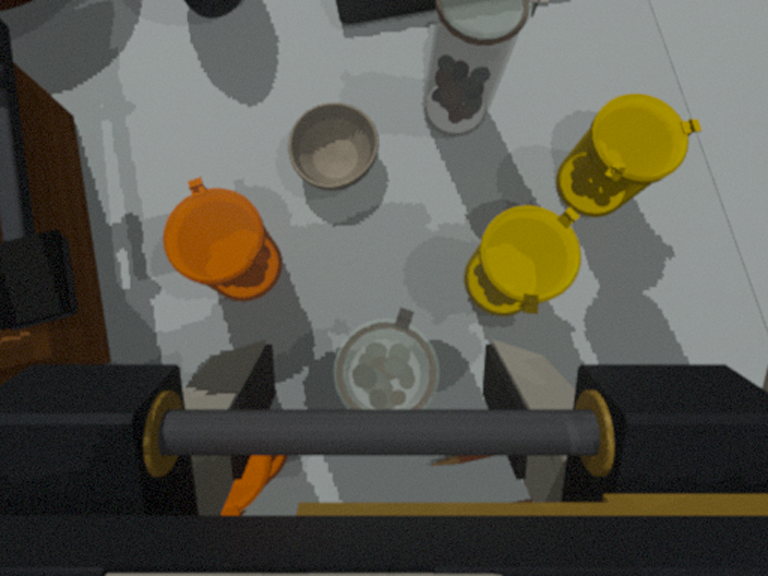

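The squat jar's lid is centred at about (387,370), between the fingers at (255,400) and (500,400), with a clip at (404,318).

```bash
python3 -c "
from h import *
c,E,o=shot('wrist')
for u,z in[((387,370),78),((334,370),78),((440,370),78),((404,316),72)]: print(back(c,E,np.array(u)/1.5,z).round(1))
"
```

```text
[ 395.2 -271.8   78. ]
[ 401.2 -240.9   78. ]
[ 389.1 -302.7   78. ]
[ 425.6 -288.7   72. ]
```

```bash
python3 -m crank '[[0.0107,0.0052,0.0058,0,0,0],[-0.0132,0,0.0243,0,0,0],[-0.0132,0,0.0243,0,0,0],[-0.0132,0,0.0243,0,0,0],[0,0,0,0,0,0]]' 
python3 to.py 403.5 -272.5 33.5 -0.2 0.5
```

```text
time: 16.05
tool_pos: [402.6, -273.7, 114.6]
tcp_rot: [-3.139, -0.496, -0.201]
contact_force: [-0.1, -0.1, 0.2]
grip_width: 72.8
finger_force: 0.0
t 16.05 pos [ 402.6 -273.7  114.6] rpy [-3.139 -0.496 -0.201] F [-0.1 -0.1  0.2] w 72.8 q [-0.98  0.26  2.17  0.81  0.48  0.1 ]
shift [-0.0381 -0.0012  0.0716]
turn [-0.002  0.004 -0.001]
```

```bash
python3 -m crank '[[-0.0127,0,0.0239,0,0,0],[-0.0127,-0.001,0.0239,0,0,0],[-0.0127,0,0.0239,0,0,0],[0,0,0,0,0,0]]' 
python3 to.py 403.5 -272.5 33.5 -0.2 0.5
```

```text
time: 16.55
tool_pos: [404.3, -273.4, 34.7]
tcp_rot: [-3.14, -0.499, -0.201]
contact_force: [-0.4, -0.4, -0.2]
grip_width: 73.4
finger_force: 0.0
t 16.55 pos [ 404.3 -273.4   34.7] rpy [-3.14  -0.499 -0.201] F [-0.4 -0.4 -0.2] w 73.4 q [-0.98  0.46  2.24  1.37  0.35 -0.5 ]
shift [-0.0015 -0.0008  0.0006]
turn [-0.001  0.001 -0.001]
```

```bash
python3 -m crank '[[0,0,0,0,0,0],[0,0,0,0,0,0],[0,0,0,0,0,0],[0,0,0,0,0,0]]' 0
python3 -m crank '[[0.006,0,-0.011,0,0,0],[0.014,0,-0.026,0,0,0],[0.018,0,-0.033,0,0,0],[0.020,0,-0.036,0,0,0],[0.020,0,-0.036,0,0,0]]'
python3 -m crank '[[0.018,0,-0.033,0,0,0],[0.010,0,-0.018,0,0,0],[0,0,0,0,0,0]]'
python3 to.py 516 46.7 240 0.059 0.5
```

```text
time: 17.05
tool_pos: [404.7, -273.6, 36.5]
tcp_rot: [3.139, -0.502, -0.198]
contact_force: [-0.3, 0.4, 7.2]
grip_width: 59.2
finger_force: 30.0
time: 17.68
tool_pos: [403.3, -272.6, 198.0]
tcp_rot: [3.14, -0.497, -0.2]
contact_force: [1.7, 0.2, -4.4]
grip_width: 59.2
finger_force: 30.0
time: 18.05
tool_pos: [404.4, -273.3, 256.4]
tcp_rot: [3.138, -0.5, -0.198]
contact_force: [-0.5, -0.4, -5.3]
grip_width: 59.2
finger_force: 30.0
t 18.05 pos [ 404.4 -273.3  256.4] rpy [ 3.138 -0.5   -0.198] F [-0.5 -0.4 -5.3] w 59.2 q [-0.98  0.03  1.95  0.46  0.85  0.54]
shift [ 0.033  -0.3359  0.0354]
turn [ 0.127  0.    -0.225]
```

```bash
python3 -m crank '[[0.002,-0.02,0.002,0,0,0],[0.003,-0.03,0.0032,0,0,0],[0.0035,-0.036,0.004,0,0,0],[0.004,-0.040,0.004,0,0,0],[0.004,-0.040,0.004,0,0,0]]' >/dev/null
python3 -m crank '[[0.004,-0.040,0.004,0,0,0],[0.004,-0.040,0.004,0,0,0],[0.0035,-0.036,0.004,0,0,0],[0.003,-0.03,0.0035,0,0,0],[0.002,-0.024,0.0028,0,0,0]]'
python3 -m crank '[[0,0,0,0.043,0,-0.075],[0,0,0,0.043,0,-0.075],[0,0,0,0.043,0,-0.075],[0,0,0,0,0,0]]'
python3 to.py 516 46.7 48 0.059 0.5
```

```text
time: 19.3
tool_pos: [515.0, 48.5, 237.1]
tcp_rot: [3.14, -0.494, -0.198]
contact_force: [-0.0, 0.1, -5.1]
grip_width: 59.3
finger_force: 30.0
time: 19.8
tool_pos: [515.1, 46.5, 237.6]
tcp_rot: [-3.135, -0.495, 0.054]
contact_force: [0.6, -0.4, -6.0]
grip_width: 59.3
finger_force: 30.0
t 19.8 pos [515.1  46.5 237.6] rpy [-3.135 -0.495  0.054] F [ 0.6 -0.4 -6. ] w 59.3 q [-0.11  0.08  1.95  0.14  0.63  1.31]
shift [-0.0893  0.0009  0.1672]
turn [-0.004  0.005 -0.004]
```

```bash
python3 -m crank '[[-0.0123,0.0025,0.0229,0,0,0],[-0.0123,0,0.0229,0,0,0],[-0.0123,0,0.0229,0,0,0],[-0.0123,0,0.0229,0,0,0],[-0.0123,0,0.0229,-0.004,0.005,-0.004]]'
python3 -m crank '[[-0.0057,0,0.0106,0,0,0],[-0.0057,0,0.0106,0,0,0],[-0.0057,0,0.0106,0,0,0],[0,0,0,0,0,0]]'
python3 to.py 516 44 49 0.059 0.5
```

```text
time: 20.42
tool_pos: [517.8, 44.1, 117.3]
tcp_rot: [-3.135, -0.485, 0.06]
contact_force: [9.9, -6.2, -1.3]
grip_width: 59.4
finger_force: 30.0
time: 20.92
tool_pos: [524.6, 40.3, 101.9]
tcp_rot: [-3.125, -0.464, 0.061]
contact_force: [0.6, -0.0, -5.3]
grip_width: 59.1
finger_force: 30.0
t 20.93 pos [524.6  40.3 101.9] rpy [-3.125 -0.464  0.061] F [ 0.6 -0.  -5.3] w 59.1 q [-0.13  0.32  2.1   0.37  0.28  1.04]
shift [-0.0312 -0.0035  0.0436]
turn [-0.017  0.036  0.002]
```

The wrist reached joint 5's limit here. A yaw of about 0.49 avoids that, as it did at the pick, so I'll go up, re-yaw and come down again.

```bash
python3 -m crank '[[0.009,0,-0.018,0,0,0],[0.018,0,-0.036,0,0,0],[0.018,0,-0.036,0,0,0],[0.009,0,-0.018,0,0,0],[0,0,0,0,0,0]]'
python3 to.py 513.5 63.7 200 0.49 0.5
```

```text
time: 21.55
tool_pos: [525.2, 38.6, 224.7]
tcp_rot: [-3.126, -0.468, 0.062]
contact_force: [-0.7, -0.0, -5.3]
grip_width: 59.2
finger_force: 30.0
t 21.55 pos [525.2  38.6 224.7] rpy [-3.126 -0.468  0.062] F [-0.7 -0.  -5.3] w 59.2 q [-0.14  0.12  1.93  0.17  0.64  1.25]
shift [-0.0202 -0.0255  0.0179]
turn [ 0.184  0.028 -0.379]
```

```bash
python3 -m crank '[[-0.01,-0.0128,0.009,0,0,0],[-0.01,-0.0127,0.009,0,0,0],[0,0,0,0.061,0.009,-0.126],[0,0,0,0.061,0.009,-0.126],[0,0,0,0.061,0.009,-0.126]]'
python3 -m crank '[[0,0,0,0,0,0]]' >/dev/null
python3 to.py 513.5 63.7 120 0.49 0.5
```

```text
time: 22.18
tool_pos: [511.6, 64.1, 196.2]
tcp_rot: [-3.137, -0.491, 0.474]
contact_force: [-0.1, 0.1, -4.7]
grip_width: 59.4
finger_force: 30.0
t 22.3 pos [512.2  62.9 196.3] rpy [-3.136 -0.49   0.466] F [-0.   0.1 -5.1] w 59.1 q [-0.22  0.16  1.99  0.51  0.67  0.53]
shift [-0.0346  0.0002  0.068 ]
turn [ 0.006  0.01  -0.021]
```

```bash
python3 -m crank '[[-0.0115,0,0.0227,0.006,0.01,-0.021],[-0.0115,0,0.0227,0,0,0],[-0.0115,0,0.0227,0,0,0],[0,0,0,0,0,0]]'
python3 to.py 513.5 63.7 49 0.49 0.5
python3 -c "
from h import *
shot('scene',(140,60,400,255),3.07,'pics/s5.png')"
```

```text
time: 22.8
tool_pos: [512.9, 65.5, 119.2]
tcp_rot: [-3.139, -0.498, 0.489]
contact_force: [0.3, 0.5, -4.5]
grip_width: 59.2
finger_force: 30.0
t 22.8 pos [512.9  65.5 119.2] rpy [-3.139 -0.498  0.489] F [ 0.3  0.5 -4.5] w 59.2 q [-0.22  0.29  2.1   0.75  0.48  0.23]
shift [-0.0338  0.0021  0.0615]
turn [-0.003  0.002 -0.001]
```

View pics/s5.png

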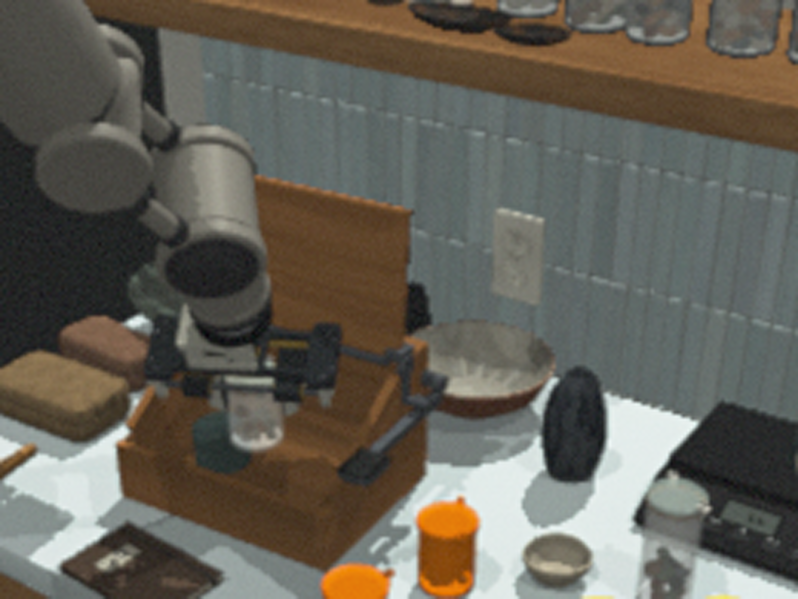

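The jar hangs upright above the free space at (257,425), clear of the tin at (220,445). The gripper is clear of the right wall, so I'll descend.

```bash
python3 -m crank '[[-0.0092,0.001,0.0169,0,0,0],[-0.0092,0.001,0.0169,0,0,0],[-0.0092,0,0.0169,0,0,0],[0,0,0,0,0,0]]'
python3 -m crank '[[-0.003,0,0.0053,0,0,0],[-0.0015,0,0.0026,0,0,0],[0,0,0,0,0,0]]'
python3 to.py 513.5 63.7 49 0.49 0.5
```

```text
time: 23.35
tool_pos: [515.9, 63.4, 63.8]
tcp_rot: [3.141, -0.502, 0.492]
contact_force: [0.5, -0.4, -5.2]
grip_width: 59.1
finger_force: 30.0
time: 23.72
tool_pos: [516.2, 63.2, 55.4]
tcp_rot: [3.14, -0.504, 0.494]
contact_force: [-0.9, -0.2, -4.7]
grip_width: 58.9
finger_force: 30.0
t 23.73 pos [516.2  63.2  55.4] rpy [ 3.14  -0.504  0.494] F [-0.9 -0.2 -4.7] w 58.9 q [-0.23  0.44  2.15  1.13  0.36 -0.19]
shift [-0.005  -0.0018  0.0046]
turn [ 0.    -0.004  0.004]
```

```bash
python3 -m crank '[[-0.002,0,0.0031,0,0,0],[-0.0012,0,0.0017,0,0,0],[0,0,0,0,0,0]]'
python3 -m crank '[[-0.001,0,0.0014,0,0,0],[0,0,0,0,0,0]]'
```

```text
time: 24.1
tool_pos: [515.2, 62.9, 48.7]
tcp_rot: [3.141, -0.502, 0.494]
contact_force: [-0.3, 0.6, -4.8]
grip_width: 59.3
finger_force: 30.0
time: 24.35
tool_pos: [515.5, 63.0, 48.6]
tcp_rot: [3.14, -0.505, 0.495]
contact_force: [-8.4, -1.1, 11.5]
grip_width: 59.1
finger_force: 30.0
```

```bash
python3 -m crank '[[0,0,0,0,0,0],[0,0,0,0,0,0],[0,0,0,0,0,0]]' 76
python3 -m crank '[[0,0,-0.01,0,0,0],[0.002,0,-0.02,0,0,0],[0.01,0,-0.03,0,0,0],[0.015,0,-0.03,0,0,0],[0.02,0,-0.04,0,0,0]]'
python3 -m crank '[[0.02,0,-0.04,0,0,0],[0.01,0,-0.02,0,0,0],[0,0,0,0,0,0]]'
python3 to.py 420 -97 200 0.059 0
python3 -c "
from h import *
shot('scene',(140,60,400,255),3.07,'pics/s6.png')"
```

```text
time: 24.72
tool_pos: [515.4, 62.8, 47.3]
tcp_rot: [3.14, -0.503, 0.494]
contact_force: [0.6, 1.0, 0.2]
grip_width: 69.8
finger_force: 0.0
time: 25.35
tool_pos: [495.4, 52.7, 184.2]
tcp_rot: [3.142, -0.501, 0.493]
contact_force: [1.3, 0.5, -0.1]
grip_width: 69.4
finger_force: 0.0
time: 25.72
tool_pos: [494.6, 51.5, 252.5]
tcp_rot: [3.137, -0.506, 0.496]
contact_force: [-1.2, -0.1, 0.4]
grip_width: 69.7
finger_force: 0.0
t 25.73 pos [494.6  51.5 252.5] rpy [ 3.137 -0.506  0.496] F [-1.2 -0.1  0.4] w 69.7 q [-0.27  0.05  1.95  0.47  0.82  0.54]
shift [-0.1446  0.0952 -0.0196]
turn [-0.106 -0.498  0.426]
```

View pics/s6.png

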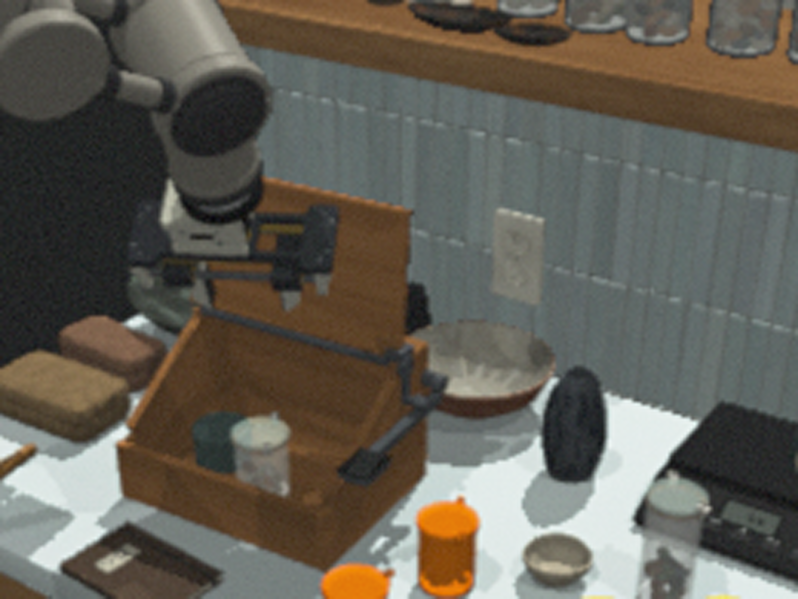

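The jar stands upright on the locker floor with its lid at (262,430), beside the unmoved tin. Next is the paddle. I'll back off, straighten the tool and turn it so its thin side faces the locker.

```bash
python3 - <<'E'
from ang import *
v[1]=67
for q,z in(((262,430),95),((262,465),50)):
    p=back(c,E,np.array(q)/3.07+[140,60],z);print("jar in locker",R.from_euler('z',-.059).apply(p-[534.7,67,0]).round(1))
E
python3 -m crank '[[-0.0243,0.0193,-0.0222,0,0,0],[-0.0243,0.0193,-0.0222,0,0,0],[-0.0243,0.0193,-0.0222,0,0,0],[-0.0243,0.0193,-0.0222,0,0,0],[-0.0243,0.0193,-0.0222,0,0,0]]' 0
python3 -m crank '[[0,0,0,0,-0.17,0],[0,0,0,0,-0.17,0],[0,0,0,0,-0.166,0],[0,0,0,0,0,0]]'
python3 to.py 455 -110 170 -1.512 0
```

```text
jar in locker [-30.1 -12.1  95. ]
jar in locker [-30.3  -9.4  50. ]
time: 26.45
tool_pos: [397.6, -109.5, 288.4]
tcp_rot: [-3.14, -0.502, 0.493]
contact_force: [-0.1, -0.5, -0.4]
grip_width: 24.5
finger_force: 0.0
time: 26.95
tool_pos: [399.7, -107.6, 287.7]
tcp_rot: [-3.139, 0.005, 0.498]
contact_force: [-0.6, 0.3, 0.0]
grip_width: 0.4
finger_force: 0.0
t 26.95 pos [ 399.7 -107.6  287.7] rpy [-3.139  0.005  0.498] F [-0.6  0.3  0. ] w 0.4 q [-0.45  0.09  1.68 -0.    1.38  0.63]
shift [0.048  0.0288 0.1174]
turn [0.004 0.006 2.01 ]
```

```bash
python3 -m crank '[[0,0,0,0,0,0.168],[0,0,0,0,0,0.168],[0,0,0,0,0,0.168],[0,0,0,0,0,0.168],[0,0,0,0,0,0.168]]' >/dev/null
python3 -m crank '[[0,0,0,0,0,0.168],[0,0,0,0,0,0.168],[0,0,0,0,0,0.168],[0,0,0,0,0,0.168],[0,0,0,0,0,0.168]]' >/dev/null
python3 -m crank '[[0,0,0,0.004,0.005,0.165],[0,0,0,0,0,0.165],[0,0,0,0,0,0]]' 
python3 to.py 466 -108 150 -1.512 0
```

```text
time: 28.58
tool_pos: [397.8, -109.0, 288.7]
tcp_rot: [-3.139, -0.004, -1.515]
contact_force: [0.4, 0.5, 0.2]
grip_width: 0.4
finger_force: 0.0
t 28.57 pos [ 397.8 -109.   288.7] rpy [-3.139 -0.004 -1.515] F [0.4 0.5 0.2] w 0.4 q [-0.45  0.08  1.69 -0.    1.37  2.63]
shift [ 0.0022 -0.0678  0.1389]
turn [-0.002 -0.004 -0.003]
```

```bash
cat > dr.py <<'E'
from ang import *
import sys
v[1]=67
# sample door-panel (inner face, right part) colours for trial angles: wood where the panel is
im=c["color"].astype(int)
for th in(2.2,2.1,2.0,1.9,1.8,1.6,1.4,1.2,1.0,.5,0):
    s=[]
    for r in(150,160,172,180):
        u=proj(c,E,W([door(r,0,-105,th)]))[0].round().astype(int); s.append(im[u[1],u[0]].tolist())
    print(th,s)
print(bot.get_obs()["time"])
E
python3 -m crank '[[0.002,-0.014,0.03,0,0,0],[0,-0.018,0.03,0,0,0],[0,-0.018,0.03,0,0,0],[0,-0.018,0.03,-0.002,-0.004,-0.003],[0,0,0.018,0,0,0]]'
python3 dr.py | head -4
python3 -m crank '[[0,0,0.012,0,0,0],[0,0,0.012,0,0,0],[0,0,0.010,0,0,0]]'
python3 -m crank '[[0,0,0.010,0,0,0],[0,0,0.010,0,0,0]]'
python3 dr.py
```

```text
time: 29.2
tool_pos: [466.8, -108.0, 149.7]
tcp_rot: [3.141, -0.0, -1.509]
contact_force: [0.2, 0.4, 0.2]
grip_width: 0.5
finger_force: 0.0
2.2 [[64, 71, 71], [69, 77, 75], [66, 72, 71], [49, 53, 52]]
2.1 [[72, 76, 78], [67, 70, 71], [69, 71, 75], [66, 72, 75]]
2.0 [[71, 79, 81], [69, 77, 78], [71, 78, 77], [63, 70, 70]]
1.9 [[66, 70, 71], [66, 71, 73], [65, 70, 72], [67, 73, 71]]
time: 29.62
tool_pos: [467.4, -108.4, 117.8]
tcp_rot: [-3.14, -0.003, -1.513]
contact_force: [1.6, 2.1, 3.0]
grip_width: 0.1
finger_force: 1.5
time: 29.88
tool_pos: [467.6, -108.4, 97.6]
tcp_rot: [-3.14, -0.003, -1.513]
contact_force: [1.7, 0.6, 2.0]
grip_width: 0.2
finger_force: 1.1
2.2 [[44, 44, 44], [37, 41, 37], [40, 41, 40], [49, 47, 50]]
2.1 [[33, 30, 30], [33, 33, 34], [40, 41, 38], [40, 38, 39]]
2.0 [[32, 29, 30], [40, 38, 38], [59, 64, 65], [67, 72, 74]]
1.9 [[63, 71, 71], [67, 76, 79], [70, 75, 77], [69, 74, 77]]
1.8 [[64, 68, 70], [66, 74, 70], [63, 69, 70], [60, 66, 66]]
1.6 [[62, 69, 68], [64, 69, 69], [65, 70, 71], [67, 75, 74]]
1.4 [[49, 62, 81], [39, 63, 90], [44, 63, 89], [37, 61, 87]]
1.2 [[32, 59, 87], [38, 65, 90], [40, 64, 91], [37, 62, 90]]
1.0 [[40, 59, 80], [39, 58, 83], [33, 53, 74], [28, 53, 75]]
0.5 [[55, 51, 50], [52, 51, 48], [64, 69, 70], [140, 157, 158]]
0 [[51, 67, 79], [34, 49, 68], [33, 50, 71], [33, 54, 73]]
29.925
```

```bash
python3 -m crank '[[0,0,0.005,0,0,0],[0,0,0.005,0,0,0],[0,0,0,0,0,0],[0,0,0,0,0,0]]'
python3 -m crank '[[0,0,0,0,0,0],[0,0,0,0,0,0],[0,0,0,0,0,0],[0,0,0,0,0,0],[0,0,0,0,0,0]]'
python3 dr.py | cut -c1-60
python3 - <<'E'
from ang import *
v[1]=67
c=bot.capture("top");E=ext(c);im=c["color"].astype(int)
for th in(2.2,2.0,1.8,1.6,1.4,1.3,1.2,1.1,1.):
    print(th,[im[tuple(proj(c,E,W([door(r,6,60,th)]))[0].round().astype(int)[::-1])].tolist() for r in(145,158,172,185)])
E
```

```text
time: 30.42
tool_pos: [467.0, -108.3, 88.0]
tcp_rot: [-3.141, -0.002, -1.513]
contact_force: [1.0, -0.3, 2.4]
grip_width: 0.5
finger_force: 1.2
time: 31.05
tool_pos: [467.0, -108.4, 87.9]
tcp_rot: [-3.141, -0.002, -1.514]
contact_force: [-2.3, -3.0, 4.2]
grip_width: 0.6
finger_force: 1.3
2.2 [[41, 38, 38], [40, 44, 41], [46, 44, 45], [35, 34, 33]]
2.1 [[36, 37, 37], [41, 38, 33], [49, 50, 52], [64, 68, 69]]
2.0 [[36, 36, 34], [39, 35, 35], [75, 77, 81], [53, 54, 55]]
1.9 [[71, 75, 77], [76, 81, 82], [71, 78, 82], [69, 76, 76]]
1.8 [[62, 64, 65], [66, 67, 70], [63, 68, 70], [62, 69, 67]]
1.6 [[67, 73, 76], [65, 69, 70], [66, 74, 73], [66, 70, 69]]
1.4 [[47, 70, 90], [71, 78, 70], [38, 44, 42], [41, 42, 41]]
1.2 [[30, 48, 66], [27, 45, 67], [38, 54, 70], [37, 49, 68]]
1.0 [[38, 58, 79], [27, 49, 72], [37, 60, 80], [31, 52, 71]]
0.5 [[45, 56, 67], [111, 126, 124], [119, 131, 126], [135, 1
0 [[96, 106, 105], [41, 58, 73], [36, 51, 70], [30, 53, 77]]
31.1
2.2 [[68, 115, 172], [66, 113, 169], [97, 139, 188], [210, 205, 188]]
2.0 [[60, 102, 152], [63, 104, 155], [61, 101, 154], [58, 98, 147]]
1.8 [[61, 102, 153], [62, 104, 154], [67, 108, 160], [63, 109, 160]]
1.6 [[58, 53, 50], [52, 65, 84], [58, 97, 150], [53, 90, 135]]
1.4 [[60, 103, 153], [62, 104, 157], [59, 98, 145], [40, 67, 101]]
1.3 [[59, 101, 150], [43, 72, 108], [42, 72, 106], [43, 72, 105]]
1.2 [[42, 71, 105], [42, 73, 108], [45, 74, 110], [24, 39, 58]]
1.1 [[42, 70, 109], [39, 67, 99], [25, 42, 65], [31, 54, 82]]
1.0 [[45, 76, 110], [23, 39, 59], [33, 55, 83], [136, 133, 123]]
```

```bash
python3 -m crank '[[0.012,0,-0.02,0,0,0],[0.02,0,-0.04,0,0,0],[0.02,0.01,-0.05,0,0,0],[0.01,0.03,-0.05,0,0,0],[0,0.03,-0.05,0,0,0]]'
python3 -m crank '[[0,0,-0.02,0,0,0],[0,0,0,0,0,0],[0,0,0,0,0,0],[0,0,0,0,0,0],[0,0,0,0,0,0]]'
python3 -m crank '[[0,0,0,0,0,0],[0,0,0,0,0,0],[0,0,0,0,0,0],[0,0,0,0,0,0],[0,0,0,0,0,0]]'
python3 dr.py | cut -c1-70
python3 - <<'E'
from ang import *
v[1]=67
c=bot.capture("top");E=ext(c);im=c["color"].astype(int)
for th in(2.2,2.0,1.8,1.6,1.4,1.3,1.2,1.1,1.):
    print(th,[im[tuple(proj(c,E,W([door(r,6,60,th)]))[0].round().astype(int)[::-1])].tolist() for r in(145,158,172,185)])
E
python3 to.py 460.5 -32.5 300 -1.512 0
```

```text
time: 31.82
tool_pos: [399.7, -173.8, 298.9]
tcp_rot: [3.141, -0.002, -1.514]
contact_force: [1.1, -1.1, -0.1]
grip_width: 0.5
finger_force: 0.0
time: 32.45
tool_pos: [400.5, -173.4, 317.0]
tcp_rot: [3.141, -0.001, -1.513]
contact_force: [0.8, -0.2, 0.2]
grip_width: 0.1
finger_force: 0.0
time: 33.08
tool_pos: [400.6, -173.7, 318.0]
tcp_rot: [-3.141, -0.002, -1.514]
contact_force: [-0.8, -0.2, 0.3]
grip_width: 0.5
finger_force: 0.0
2.2 [[36, 33, 35], [18, 17, 19], [23, 23, 23], [24, 31, 25]]
2.1 [[67, 69, 65], [28, 25, 26], [14, 8, 15], [24, 20, 19]]
2.0 [[29, 28, 25], [44, 50, 49], [25, 21, 23], [27, 23, 24]]
1.9 [[34, 49, 55], [36, 32, 30], [60, 64, 62], [86, 98, 94]]
1.8 [[33, 40, 40], [43, 86, 98], [30, 33, 30], [36, 37, 34]]
1.6 [[40, 37, 37], [44, 43, 39], [38, 44, 35], [47, 43, 41]]
1.4 [[102, 115, 113], [97, 104, 103], [97, 106, 103], [100, 108, 107]]
1.2 [[62, 108, 155], [59, 101, 145], [74, 125, 181], [72, 123, 179]]
1.0 [[35, 57, 79], [39, 59, 79], [40, 58, 78], [28, 50, 71]]
0.5 [[35, 53, 72], [116, 130, 128], [129, 144, 140], [135, 147, 143]]
0 [[30, 52, 74], [34, 50, 71], [31, 50, 71], [33, 46, 66]]
33.125
2.2 [[70, 118, 178], [67, 116, 172], [98, 142, 193], [216, 210, 195]]
2.0 [[63, 105, 158], [62, 105, 158], [64, 106, 158], [63, 103, 154]]
1.8 [[63, 105, 158], [62, 105, 158], [66, 109, 162], [67, 109, 163]]
1.6 [[68, 113, 166], [64, 110, 163], [63, 104, 155], [58, 97, 145]]
1.4 [[50, 66, 88], [47, 69, 95], [63, 111, 163], [70, 116, 173]]
1.3 [[48, 54, 71], [66, 113, 168], [64, 110, 164], [63, 108, 159]]
1.2 [[70, 116, 174], [62, 107, 160], [39, 67, 99], [23, 40, 59]]
1.1 [[64, 110, 162], [43, 68, 100], [27, 44, 66], [41, 67, 100]]
1.0 [[53, 90, 134], [26, 41, 61], [41, 66, 100], [140, 137, 127]]
t 33.23 pos [ 400.6 -173.7  318. ] rpy [-3.141e+00 -2.000e-03 -1.514e+00] F [ 0.  -0.  -0.7] w 0.1 q [-0.58  0.11  1.57 -0.    1.45  2.5 ]
shift [-0.1376 -0.0679  0.0177]
turn [-0.001 -0.002 -0.002]
```

```bash
python3 -m crank '[[-0.035,-0.017,0,0,0,0],[-0.035,-0.017,0,0,0,0],[-0.035,-0.017,0,0,0,0],[-0.033,-0.017,0,0,0,0],[0,0,0.01,0,0,0]]'
python3 -m crank '[[0,0,0.015,0,0,0],[0,0,0.015,0,0,0],[0,0,0.012,0,0,0],[0,0,0.012,0,0,0],[0,0,0.012,0,0,0]]'
python3 -m crank '[[0,0,0.012,0,0,0],[0,0,0.012,0,0,0],[0,0,0.012,0,0,0],[0,0,0.012,0,0,0]]'
```

```text
time: 33.85
tool_pos: [461.5, -30.3, 307.9]
tcp_rot: [-3.139, -0.002, -1.51]
contact_force: [0.7, 0.4, -0.4]
grip_width: 0.4
finger_force: 0.0
time: 34.48
tool_pos: [460.8, -32.6, 241.1]
tcp_rot: [-3.14, -0.003, -1.514]
contact_force: [-0.1, -0.0, 1.4]
grip_width: 0.6
finger_force: 0.4
time: 34.98
tool_pos: [460.6, -32.3, 192.9]
tcp_rot: [-3.141, -0.002, -1.513]
contact_force: [-1.4, 0.8, 2.2]
grip_width: 0.3
finger_force: 1.1
```

Pushing the door down at 2 N. I'll go on to z≈105.

```bash
python3 -m crank '[[0,0,0.012,0,0,0],[0,0,0.012,0,0,0],[0,0,0.012,0,0,0],[0,0,0.012,0,0,0],[0,0,0.012,0,0,0]]'
python3 -m crank '[[0,0,0.008,0,0,0],[0,0,0.007,0,0,0],[0,0,0.005,0,0,0]]'
python3 -m crank '[[0,0,0.003,0,0,0],[0,0,0.003,0,0,0],[0,0,0,0,0,0]]'
```

```text
time: 35.6
tool_pos: [461.6, -32.6, 133.3]
tcp_rot: [-3.139, -0.003, -1.514]
contact_force: [1.7, 0.1, 5.0]
grip_width: 0.4
finger_force: 2.2
time: 35.98
tool_pos: [460.8, -32.5, 113.4]
tcp_rot: [-3.141, -0.002, -1.513]
contact_force: [0.7, 0.8, 5.6]
grip_width: 0.4
finger_force: 2.3
time: 36.35
tool_pos: [460.2, -32.4, 107.2]
tcp_rot: [3.141, -0.002, -1.513]
contact_force: [-0.2, -0.5, 0.7]
grip_width: 0.5
finger_force: 0.3
```

```bash
python3 -m crank '[[0,0,0.003,0,0,0],[0,0,0,0,0,0]]'
python3 -m crank '[[0,0,0.002,0,0,0],[0,0,0,0,0,0]]'
python3 -m crank '[[0,0,0.002,0,0,0],[0,0,0,0,0,0]]'
```

```text
time: 36.6
tool_pos: [460.4, -32.5, 104.4]
tcp_rot: [3.141, -0.002, -1.513]
contact_force: [-0.6, 0.2, 0.2]
grip_width: 0.4
finger_force: 0.4
time: 36.85
tool_pos: [460.9, -32.5, 103.4]
tcp_rot: [-3.14, -0.003, -1.513]
contact_force: [-1.7, 0.3, 10.9]
grip_width: 0.0
finger_force: 4.9
time: 37.1
tool_pos: [461.1, -32.5, 103.0]
tcp_rot: [-3.139, -0.003, -1.513]
contact_force: [-7.0, 1.3, 28.4]
grip_width: 0.4
finger_force: 13.6
```

```bash
python3 -m crank '[[0,0,-0.005,0,0,0],[0,0,-0.02,0,0,0],[0,0,-0.05,0,0,0],[0,-0.0,-0.06,0,0,0],[0,0.03,-0.05,0,0,0]]' >/dev/null
python3 -m crank '[[0.03,0.04,-0.02,0,0,0],[0.06,0.02,0,0,0,0],[0.06,0,0,0,0,0],[0.06,0,0,0,0,0],[0,0,0,0,0,0]]'
python3 -m crank '[[0.06,0,0,0,0,0],[0.06,0,0,0,0,0],[0,0,0,0,0,0]]'
python3 - <<'E'
from h import *
im=bot.capture("top")["color"];a=cv2.resize(cv2.imread("pics/t1.png"),(200,125),interpolation=cv2.INTER_AREA)
b=im[150:275,165:365]
g=lambda x:cv2.cvtColor(x,cv2.COLOR_BGR2GRAY).astype(np.float32)
d=abs(g(a)-g(b))
for n,(x0,y0,x1,y1) in dict(door=(5,30,94,82),bar=(28,62,74,78),paddle=(95,55,110,75),lipedge=(8,72,94,84)).items():
    A,B=g(a)[y0:y1,x0:x1],g(b)[y0:y1,x0:x1];print(n,d[y0:y1,x0:x1].mean().round(1),cv2.phaseCorrelate(A,B))
E
```

```text
time: 38.35
tool_pos: [382.2, -249.3, 304.7]
tcp_rot: [3.14, -0.001, -1.518]
contact_force: [-0.1, 0.1, 0.1]
grip_width: 0.3
finger_force: 0.0
time: 38.72
tool_pos: [389.4, -368.0, 304.5]
tcp_rot: [3.14, -0.0, -1.516]
contact_force: [0.2, 0.3, -1.0]
grip_width: 0.3
finger_force: 0.0
door 13.5 ((0.33767656946949387, -0.6527972546636178), 0.6306463257275491)
bar 13.4 ((0.04350747738087435, -1.5727069495522485), 0.5560144757231077)
paddle 13.5 ((0.2950079599219757, 0.19700913746540394), 0.9849796545505524)
lipedge 23.0 ((0.3655016612121358, -0.361360304711531), 0.8106352655975907)
```

Run:
```python
from h import *
c=bot.capture("scene");a=cv2.resize(cv2.imread("pics/scene0.png"),(512,384),interpolation=cv2.INTER_AREA)
g=lambda x:cv2.cvtColor(x,cv2.COLOR_BGR2GRAY).astype(np.float32)
b=g(c["color"]);a=g(a)
def tm(n,A,B,x0,y0,x1,y1,m=8):
    r=cv2.matchTemplate(B[y0-m:y1+m,x0-m:x1+m],A[y0:y1,x0:x1],cv2.TM_CCOEFF_NORMED);_,s,_,l=cv2.minMaxLoc(r);print(n,l[0]-m,l[1]-m,round(s,3))
tm("scene bar",a,b,193,182,232,206);tm("scene lipR",a,b,225,205,262,240);tm("scene paddle",a,b,248,195,275,218);tm("scene fixed top",a,b,215,155,280,180)
im=bot.capture("top")["color"];a=g(cv2.resize(cv2.imread("pics/t1.png"),(200,125),interpolation=cv2.INTER_AREA));b=g(im[150:275,165:365])
tm("top bar",a,b,28,62,74,78);tm("top lipR",a,b,70,66,98,84);tm("top paddle",a,b,95,55,110,75)
```

```text
scene bar 2 5 0.892
scene lipR 0 1 0.704
scene paddle 0 0 0.845
scene fixed top 0 0 0.964
top bar 0 -1 0.521
top lipR 0 0 0.823
top paddle 0 0 0.981
```

Run:
```python
from ang import *
v[1]=67
for th in(-.1,-.05,0,.05,.1,.15,.2):
    print(th,proj(c,E,W([door(130,41,55,th),door(130,41,-55,th),door(165,6,-135,th),door(165,6,135,th)])).round(1).tolist())
im=c["color"];crop=im[170:245,170:285];print(cv2.imwrite("pics/z.png",cv2.resize(crop,None,fx=6,fy=6,interpolation=cv2.INTER_CUBIC)))
g=cv2.cvtColor(im,cv2.COLOR_BGR2GRAY).astype(int)
for u in(185,200,212,225,240):print(u,g[180:245,u].tolist())
```

```text
-0.1 [[197.6, 193.6], [226.0, 203.0], [246.9, 225.0], [178.3, 201.0]]
-0.05 [[197.1, 192.1], [225.5, 201.4], [246.1, 223.8], [177.2, 199.8]]
0 [[196.6, 190.5], [225.1, 199.9], [245.3, 222.5], [176.2, 198.5]]
0.05 [[196.1, 188.9], [224.7, 198.2], [244.5, 221.1], [175.2, 197.1]]
0.1 [[195.8, 187.1], [224.4, 196.4], [243.9, 219.5], [174.2, 195.5]]
0.15 [[195.4, 185.4], [224.2, 194.6], [243.2, 217.9], [173.3, 193.9]]
0.2 [[195.2, 183.5], [224.0, 192.7], [242.7, 216.1], [172.5, 192.2]]
True
185 [50, 53, 53, 64, 73, 80, 93, 106, 111, 110, 105, 105, 107, 110, 115, 114, 105, 112, 111, 113, 88, 60, 59, 56, 57, 71, 79, 74, 65, 65, 65, 63, 66, 64, 67, 71, 70, 71, 72, 71, 70, 65, 73, 100, 144, 160, 158, 144, 139, 140, 140, 121, 76, 52, 64, 63, 70, 65, 64, 89, 65, 48, 66, 68, 65]
200 [112, 109, 105, 104, 110, 110, 105, 105, 110, 104, 75, 58, 44, 43, 44, 53, 72, 79, 81, 85, 93, 95, 107, 111, 108, 89, 64, 51, 53, 57, 74, 73, 68, 62, 60, 64, 60, 65, 66, 64, 66, 67, 69, 73, 68, 65, 71, 67, 72, 106, 134, 142, 141, 138, 140, 140, 137, 141, 140, 116, 70, 60, 56, 52, 58]
212 [112, 111, 111, 112, 111, 111, 107, 107, 108, 109, 109, 109, 109, 95, 77, 58, 77, 105, 112, 99, 94, 90, 97, 106, 114, 106, 96, 93, 96, 84, 64, 49, 46, 47, 62, 66, 69, 62, 60, 60, 58, 62, 60, 66, 65, 68, 67, 67, 70, 70, 68, 69, 73, 94, 147, 161, 161, 159, 138, 124, 123, 122, 125, 120, 108]
225 [110, 105, 103, 107, 111, 105, 105, 105, 108, 115, 111, 109, 106, 110, 110, 108, 107, 99, 73, 54, 58, 90, 103, 100, 88, 86, 99, 107, 96, 94, 87, 79, 67, 62, 59, 84, 96, 102, 92, 77, 68, 60, 58, 56, 57, 52, 56, 57, 60, 56, 57, 61, 61, 60, 61, 66, 64, 63, 84, 115, 125, 126, 124, 127, 114]
240 [111, 110, 110, 107, 103, 105, 105, 105, 110, 111, 104, 102, 105, 112, 107, 97, 90, 94, 96, 88, 92, 89, 84, 83, 77, 79, 78, 80, 81, 91, 92, 91, 90, 87, 85, 86, 82, 81, 81, 65, 54, 51, 52, 48, 56, 51, 58, 57, 58, 57, 56, 56, 53, 57, 60, 57, 57, 61, 61, 59, 61, 62, 62, 67, 83]
```

Run:
```python
from h import *
a=cv2.resize(cv2.imread("pics/scene0.png"),(512,384),interpolation=cv2.INTER_AREA);b=bot.capture("scene")["color"]
for u in(185,205,212,218,235):
    for x in(a,b): print(u,cv2.cvtColor(x,cv2.COLOR_BGR2GRAY)[178:232,u].tolist())
```

```text
185 [64, 74, 91, 111, 119, 117, 118, 116, 115, 111, 114, 117, 121, 123, 120, 118, 119, 119, 113, 83, 61, 53, 54, 58, 56, 59, 60, 69, 76, 79, 81, 78, 75, 76, 74, 71, 76, 87, 81, 73, 69, 68, 67, 67, 74, 101, 144, 160, 159, 160, 158, 160, 159, 134]
185 [65, 58, 54, 54, 57, 58, 71, 83, 94, 105, 110, 111, 106, 107, 110, 112, 115, 113, 112, 113, 111, 115, 91, 65, 62, 53, 58, 69, 83, 75, 63, 66, 65, 65, 61, 66, 69, 68, 68, 68, 72, 74, 70, 70, 72, 100, 148, 161, 161, 146, 140, 143, 139, 120]
205 [120, 119, 118, 117, 116, 116, 113, 113, 101, 77, 63, 79, 102, 113, 104, 97, 95, 106, 110, 117, 120, 122, 120, 112, 108, 96, 71, 54, 50, 46, 43, 42, 43, 47, 62, 72, 72, 65, 63, 63, 65, 66, 65, 68, 66, 68, 72, 69, 72, 69, 72, 70, 83, 139]
205 [109, 116, 112, 111, 110, 109, 110, 108, 111, 107, 107, 109, 112, 93, 71, 57, 93, 107, 105, 94, 88, 85, 99, 104, 111, 112, 105, 101, 97, 78, 50, 44, 44, 46, 64, 70, 69, 66, 59, 62, 59, 59, 63, 64, 66, 61, 69, 69, 69, 67, 71, 67, 78, 125]
212 [117, 121, 119, 115, 116, 115, 116, 115, 116, 114, 104, 85, 64, 67, 101, 114, 118, 108, 102, 104, 109, 117, 123, 124, 118, 
[... 651 characters left out ...]
 110, 112, 112, 104, 109, 106, 109, 109, 107, 96, 73, 59, 77, 104, 114, 102, 94, 89, 101, 103, 109, 96, 98, 93, 91, 83, 66, 94, 109, 107, 95, 83, 76, 70, 65, 60, 62, 60, 68, 65, 70, 67, 70, 70, 68, 67]
235 [120, 121, 120, 113, 109, 112, 113, 114, 113, 113, 112, 118, 118, 116, 117, 119, 118, 116, 115, 113, 113, 115, 116, 118, 122, 122, 121, 120, 121, 120, 114, 112, 110, 110, 109, 99, 77, 58, 56, 55, 55, 53, 56, 55, 60, 70, 76, 69, 64, 62, 66, 66, 64, 64]
235 [110, 112, 112, 113, 112, 106, 105, 102, 109, 109, 106, 103, 106, 108, 109, 110, 108, 113, 111, 111, 105, 91, 89, 89, 98, 100, 91, 82, 82, 84, 83, 92, 95, 88, 84, 86, 86, 82, 83, 72, 62, 57, 55, 54, 56, 60, 66, 58, 53, 55, 57, 54, 59, 57]
```

```bash
python3 -c "
from plant import bot
print(bot.close_job())"
```

```text
the job is handed in; nothing more can be done
None
```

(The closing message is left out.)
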